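# Present a ball sample dish to the bench scanner

## Robot

A 6-joint arm with a two-finger parallel gripper is mounted at the origin on the work surface. World frame = base frame: x ahead of the robot, y to its left, z up, the work surface at z = 0. Lengths are in m, angles in rad, forces in N, time in s.
With the tool pointing down it reaches from about 0.375 to 0.825 m from the base axis. Payload 5.5 kg.
Tool frame: the origin (TCP) lies midway between the tips of the shut fingers; the grasp point (between the pads) lies 19 mm behind it (pinch_z is the distance from the TCP to the grasp point, in m); z points along the fingers, y is the line along which they close (so a half turn about z gives the same grasp; the last joint's range is limited). The gripper opens to 85 mm and grips with 20 to 120 N. Pads are 22 mm wide; open, the fingers measure 114 mm over their backs; the gripper's body (76 mm by 85 mm) begins 54 mm behind the grasp point. The pads swing forward as they close: fully open they stand 13 mm farther back than shut.
Start: joints at [-1.345, 0.314, -0.047, 1.21, 0, 1.571], TCP at [0.134, -0.585, 0.231] pointing down, gripper open.
Joint ranges: [-2.67, 2.67], [-0.69, 1.73], [-1.03, 1.25], [-2.08, 2.16], [-1.42, 1.45], [-3.14, 3.14]. Speed limits (rad/s): [2.39, 2.39, 3.01, 3.14, 3.14, 3.14].

## Interface

Orientations are given as a unit quaternion [w, x, y, z].
In Python, from station import sense, camera, close_job, pinch_z gives the robot as it stands.
- The arm moves only by the shell command python3 -m inch 'ROWS' [OPENING] [FORCE]. ROWS is JSON, a list that holds one entry, the list of rows, each a list of 4 numbers: the shift along the world's x, y, z in mm, then the turn about the world's z in degrees. In form: [[[tx, ty, tz, turn], ...]]. A call has 1 to 8 rows; each row is the pose to reach, as a shift and turn from the pose commanded when the call began; what a row does not reach only later rows make up. A row lasts 1/12 s, in which the tool goes at most 41.7 mm and 7.16 degrees, less where a joint would pass 70% of its speed; a pose out of reach is approached as far as the arm can. A call with a gripper value outside its range is refused whole. OPENING is the closure, from 0 (fully open) to 1 (shut), set as the call begins (- or left out, the last holds). The fingers move at their own pace and stop on an object; FORCE is the grip in N (left out, the last holds). Time passes only in rows, so rows that repeat a pose let the fingers close. It gives the time, the measured TCP pose, the force, the opening and the grip force at its end, in the units of the state.
- sense(): the state, without advancing time (a new reading comes with each control period).
- camera(name): name is "scene" or "side" or "wrist"; returns a dict with "frame" (420x560x3 uint8, red, green, blue), "depth" (420x560 float32, m along the optical axis (not along the pixel's ray), 0 where there is no reading), "intrinsics" (3x3 intrinsics, pixels), "R" (3x3) and "t" (3): a world point X has camera coordinates R X + t. Camera axes: x right, y down, z forward; pixel columns grow to the right and rows downward; lengths in m; the calibration is good to about 2 mm. A picture is of the moment at which its call begins.
- close_job(): hands the job in; it is judged then, once.
The state is a dict: "time_s": time; "joint_positions": joint angles; "joint_vel": joint speeds; "joint_torque": joint torques, N m; "tool_pos": TCP position; "orientation": TCP orientation; "contact_force": force on the tool from outside, world axes, zero at the start; "torque": the same for the moment, N m; "width": opening from 0.0 (shut) to 1.0 (fully open); "gripper_force": force on a finger pad.
Only numpy, scipy, OpenCV 4.12 (cv2) and the standard library are available. Lean on these libraries where they do the work, as an engineer would, in place of code of your own. Each camera call takes 0.05 s, during which the arm holds its last target. There are 200 camera calls.

## Task

Book in the steel ball sample: pick up the round dish that holds the ball, give it the quarter turn that brings the coded tag on its rim round to face the bench scanner, and hold the tag up square in front of the middle of the scanner's window, 5 to 10 cm from the glass. Keep the dish level and move smoothly, so that the ball stays in the middle of the dish all the while, never rolling more than 2 cm from its centre (do not touch the ball), do not touch the scanner, and leave the other things on the bench where they are. Finish while still holding the dish there in the air, level and still, with the ball resting at its centre.

Things in the scene. Friction and masses are not known exactly. Their poses are not given: they have to be found in the camera images.
- sample_dish: Loose bare-steel sample dish, 0.14 to 0.21 kg: round dished plate 124 mm across, on a flat foot 80 mm across. Origin: centre of the underside; z up. Inside: shallow bowl, radius of curvature 220 mm, 116 mm wide, lowest point 5 mm above the origin; rim 21 mm above it. A level handle sticks out to -x, the tag stands on the rim at +x. At the start it stands on the bench, handle roughly to +y (robot's left).
- dish_handle (a point): Centre of the dish's black handle sleeve, the place to grip. The sleeve is 64 mm long (along the dish's x), 14 mm wide (along the dish's y) and 18 mm tall; its centre lies 106 mm from the dish's axis towards -x and 36 mm above the dish's underside. Axes as the dish.
- dish_tag (a point): Centre of the face of the coded tag: upright white plate with black bars, 40 mm wide, 26 mm tall, in a steel clip on the dish's rim opposite the handle, facing outwards along the dish's +x. It lies 67 mm from the dish's axis and 33 mm above the dish's underside (clip: top edge 47 mm up, 44 mm wide). Axes as the dish.
- ball_center (a point): Centre of the loose polished steel ball, 25 mm in diameter, 64 g. It lies in the middle of the dish and rolls very freely; at rest in the level dish its centre is on the dish's axis (within a few mm), 17.5 mm above the dish's underside. Its axes mean nothing.
- ball: The same ball, as a solid. This origin turns with the ball: use ball_center for its position.
- scanner: The presentation scanner, fixed to the bench: grey and black head 62 mm deep, 86 mm wide, 98 mm tall on a neck and a round base 104 mm across, 174 mm tall in all. Origin: centre of the underside of the base; its window looks along its -x (towards the robot, give or take 0.2 rad).
- scanner_window (a point): Middle of the scanner's dark window (62 mm wide, 56 mm tall, upright), 34 mm from the scanner's origin towards its -x and 125 mm above the bench. Axes as the scanner: -x points straight out of the window. The tag is to be held squarely here, at -x.
- union_fitting: Bystander: steel tube union with two hexagon nuts, 64 mm long, 22 mm high, lying on the bench.
- tee_fitting: Bystander: brass tee fitting, 60 x 40 mm, 20 mm high, lying on the bench.
- elbow_fitting: Bystander: small black elbow fitting with a brass nut, 35 mm, 20 mm high.
- tape_roll: Bystander: roll of clear packing tape, lying flat, 100 mm across, 48 mm high.
- open_carton: Bystander: small open white carton, 110 x 150 mm (about 190 mm over its two open flaps), 86 mm high.
- small_bin: Bystander: blue picking bin with fittings, 160 x 100 mm, 75 mm high.
- calliper: Bystander: steel calliper, 215 mm long, lying flat, 12 mm high.
- marker_pen: Bystander: marker pen, 135 mm long, 18 mm high.

How it is judged:
By the outcome, as a careful person would: the job done as asked, in the order asked, and still so for the second after the job is handed in, while the arm keeps its last pose, push and grip.
It also fails if it takes over 51 s, if anything falls off the work surface, if the arm or the gripper's body presses on something with over 40 N, if the wrist force passes 120 N, or if a joint passes its speed limit or range.

## Working session

There is one attempt and no reset: what is moved stays moved. The work goes in short steps, Python scripts to look and compute and a shell command to move; the robot and the scene stay as the last step left them, time stands still between calls to the robot, and variables do not carry over. Pictures are saved under pics/ and viewed, at most 10 in all, crops included, and the job is handed in when it is done.

```bash
mkdir -p pics; ls
python3 - <<'E'
from station import sense,camera,pinch_z
import cv2
s=sense();print({k:s[k] for k in("time_s","tool_pos","orientation","width")},pinch_z if not callable(pinch_z) else pinch_z())
for n in("scene","side"):
    c=camera(n);cv2.imwrite(f"pics/{n}0.png",c["frame"][:,:,::-1]);print(n,c["R"],c["t"],c["intrinsics"])
E
```

```text
pics
{'time_s': 0.0, 'tool_pos': array([ 0.13420009, -0.58420212,  0.23043608]), 'orientation': array([-8.47765048e-04,  9.93633136e-01,  1.12660831e-01, -9.64382020e-05]), 'width': 1.0050600478928235} 0.0187
scene [[ 0.78972046  0.61341819 -0.0077275 ]
 [ 0.39982613 -0.5242119  -0.75189158]
 [-0.46527482  0.59069451 -0.65924149]] [-0.4639686  -0.15257741  1.78521052] [[488.75793958   0.         279.46490615]
 [  0.         488.75793958 214.36767191]
 [  0.           0.           1.        ]]
side [[-0.96000392 -0.27988685 -0.00747138]
 [-0.18089574  0.64039293 -0.74644064]
 [ 0.21370354 -0.7152344  -0.66541006]] [0.54122528 0.19193324 0.94447796] [[410.55306375   0.         273.7779894 ]
 [  0.         410.55306375 209.95182052]
 [  0.           0.           1.        ]]
```

View pics/scene0.png

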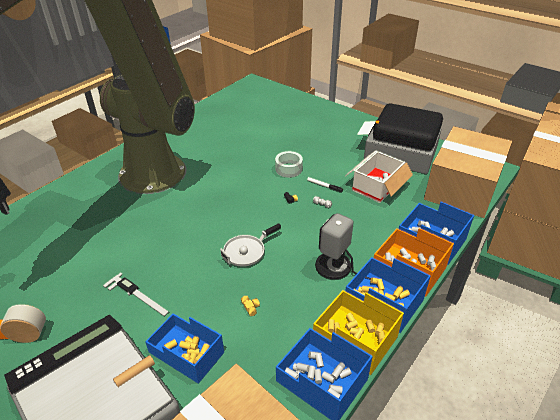

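View pics/side0.png

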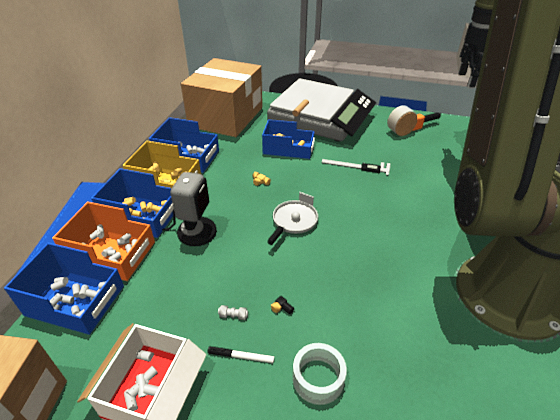

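The dish is at scene (243,250) with its handle end at (272,231); in side it is at (296,216), with the handle at (276,235). The scanner is at scene (336,245) and side (192,205). The fittings, calliper, tape, pen and carton are clear of the direct path between dish and scanner.

```bash
cat > h.py <<'E'
import numpy as np,cv2
from station import sense,camera
def ray(c,uv,z):
    K=c["intrinsics"];R=c["R"];t=c["t"];o=-R.T@t
    d=R.T@np.linalg.inv(K)@np.array([uv[0],uv[1],1.]);return o+d*(z-o[2])/d[2]
def pts(c):
    K=c["intrinsics"];v,u=np.mgrid[:420,:560];d=c["depth"]
    P=np.stack([(u-K[0,2])/K[0,0]*d,(v-K[1,2])/K[1,1]*d,d],-1)
    return (P-c["t"])@c["R"]
def box(c,x0,x1,y0,y1):
    m=np.zeros((420,560),bool);m[y0:y1,x0:x1]=1;return m
E
python3 - <<'E'
from h import *
B={"scene":dict(h=(255,290,220,245),d=(212,275,228,275),s=(305,365,205,285)),"side":dict(h=(262,290,222,248),d=(265,325,188,240),s=(165,225,165,250))}
for n in B:
    c=camera(n);P=pts(c);f=c["frame"].astype(int);mx=f.max(2);hsv=cv2.cvtColor(c["frame"],cv2.COLOR_RGB2HSV);ok=c["depth"]>0
    X0=lambda k:box(c,*B[n][k])
    m=X0("h")&(mx<60)&ok
    v,u=np.nonzero(m); r=cv2.minAreaRect(np.stack([u,v],1).astype(np.float32))
    print(n,"handle n",m.sum(),"rect",r,"ray z.036",ray(c,r[0],.036).round(4),"depth med",np.median(P[m],0).round(4), P[m].min(0).round(3),P[m].max(0).round(3))
    m=X0("d")&(hsv[...,1]<60)&(mx>90)&ok
    q=P[m]; print(" dish",m.sum(),q.min(0).round(3),q.max(0).round(3))
    rim=q[(q[:,2]>.012)&(q[:,2]<.026)]
    (cx,cy),rr=cv2.minEnclosingCircle(rim[:,:2].astype(np.float32));print(" rim circle",cx,cy,rr,len(rim))
    tag=q[q[:,2]>.03];print(" tag/ball top pts",len(tag),np.median(tag,0).round(4) if len(tag) else '')
    m=X0("s")&ok&(P[...,2]>.085)&(P[...,2]<.19)
    q=P[m];print(" head",m.sum(),q.min(0).round(3),q.max(0).round(3))
    r=cv2.minAreaRect(q[:,:2].astype(np.float32));print(" head rect",r)
    top=q[q[:,2]>q[:,2].max()-.006];print(" top",len(top),cv2.minAreaRect(top[:,:2].astype(np.float32)))
    m=X0("s")&ok&(P[...,2]>.004)&(P[...,2]<.03)&(mx<70); q=P[m]
    if len(q): print(" base circ",cv2.minEnclosingCircle(q[:,:2].astype(np.float32)),len(q))
    cv2.imwrite(f"pics/{n}crop.png",cv2.resize(c["frame"][180:290,205:370] if n=="scene" else c["frame"][155:255,160:330],None,fx=4,fy=4,interpolation=cv2.INTER_CUBIC)[:,:,::-1])
E
```

```text
scene handle n 96 rect ((270.2027282714844, 231.71624755859375), (8.160881996154785, 23.747432708740234), 53.97262954711914) ray z.036 [ 0.5631 -0.0142  0.036 ] depth med [ 0.5642 -0.006   0.0426] [ 0.543 -0.037 -0.002] [0.577 0.023 0.05 ]
 dish 1068 [ 0.457 -0.182 -0.003] [0.599 0.008 0.05 ]
 rim circle 0.5396186113357544 -0.10857704281806946 0.06991942971944809 396
 tag/ball top pts 59 [ 0.5405 -0.1673  0.0418]
 head 1176 [ 0.742 -0.037  0.085] [0.822 0.051 0.181]
 head rect ((0.7820494174957275, 0.0052773356437683105), (0.07978270947933197, 0.08635509759187698), 6.319820404052734)
 top 103 ((0.7817787528038025, 0.005330398678779602), (0.06950196623802185, 0.05382051691412926), 89.45108795166016)
 base circ ((0.7889775633811951, 0.008333664387464523), 0.06203610450029373) 472
side handle n 186 rect ((275.6800231933594, 235.260009765625), (18.600000381469727, 20.799999237060547), 36.86989974975586) ray z.036 [5.584e-01 1.000e-04 3.600e-02] depth med [ 0.556  -0.0065  0.0367] [ 0.537 -0.07  -0.005] [0.584 0.029 0.046]
 dish 1258 [ 0.474 -0.216 -0.003] [ 0.596 -0.028  0.048]
 rim circle 0.5325336456298828 -0.10804436355829239 0.0663127601146698 390
 tag/ball top pts 87 [ 0.5239 -0.1671  0.0404]
 head 1484 [ 0.739 -0.03   0.085] [0.808 0.057 0.178]
 head rect ((0.773370087146759, 0.013273313641548157), (0.06726907938718796, 0.08608495444059372), 2.5406930446624756)
 top 253 ((0.7777694463729858, 0.013005327433347702), (0.0472770631313324, 0.0724136009812355), 0.8812204599380493)
 base circ ((0.8155758380889893, -0.0819239616394043), 0.15445983409881592) 697
```

View pics/sidecrop.png

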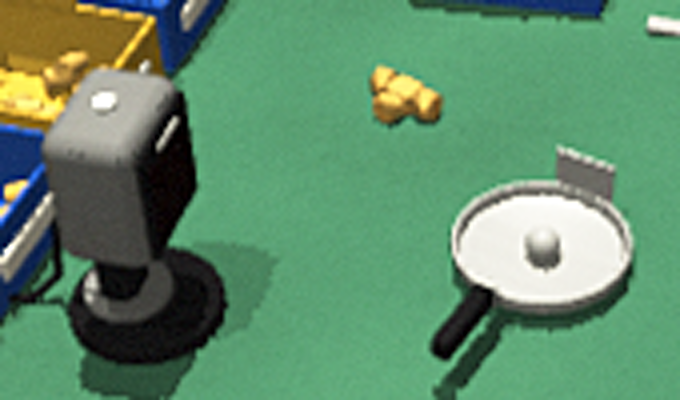

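The side crop shows the dish, with the ball centred, at about (540,248) and the sleeve at (463,322). The tag is at the far rim, and the scanner window faces right towards the robot. I'll move above the handle and use the wrist camera there.

```bash
python3 -m inch '[[[10,14,0,2],[30,41,0,7],[50,68,0,13],[70,95,0,19],[90,122,0,25],[110,149,0,31],[130,176,0,37],[150,203,0,43]]]' 0 
python3 -m inch '[[[20,27,0,6],[40,54,0,12],[60,81,0,18],[80,108,0,21],[100,135,0,21],[120,162,0,21],[140,189,0,21],[160,216,0,21]]]'
python3 -m inch '[[[20,27,-5,0],[40,54,-10,0],[60,81,-20,0],[80,108,-25,0],[95,130,-30,0],[107,145,-30,0],[113,155,-30,0],[113,155,-30,0]]]'
python3 - <<'E'
from h import *
s=sense();print(s["time_s"],s["tool_pos"],s["orientation"],s["joint_positions"].round(2),s["contact_force"])
c=camera("wrist");cv2.imwrite("pics/w1.png",c["frame"][:,:,::-1]);print(-c["R"].T@c["t"],c["R"])
E
```

```text
time_s: 0.87
tool_pos: [0.2849, -0.3803, 0.2313]
orientation: [0.0, 0.882, 0.471, 0.0]
contact_force: [0.0, -0.2, 0.1]
width: 0.999
gripper_force: 0.0
time_s: 1.53
tool_pos: [0.445, -0.1642, 0.2314]
orientation: [0.0, 0.783, 0.622, 0.0]
contact_force: [0.0, -0.5, 0.6]
width: 0.997
gripper_force: 0.0
time_s: 2.2
tool_pos: [0.5582, -0.0091, 0.2009]
orientation: [-0.0, 0.782, 0.623, 0.0]
contact_force: [0.9, 0.1, 0.4]
width: 0.998
gripper_force: 0.0
2.2 [ 0.55817959 -0.00905703  0.20094072] [-2.25132273e-04  7.82209799e-01  6.23015062e-01  1.09095708e-04] [-0.02  0.25 -0.2   1.12  0.    1.78] [0.93895537 0.08084828 0.40246466]
[0.57684583 0.07165777 0.34364517] [[ 9.74898477e-01 -2.22649858e-01 -4.63275616e-06]
 [-2.10503842e-01 -9.21722499e-01  3.25754152e-01]
 [-7.25333858e-02 -3.17576251e-01 -9.45454511e-01]]
```

View pics/w1.png

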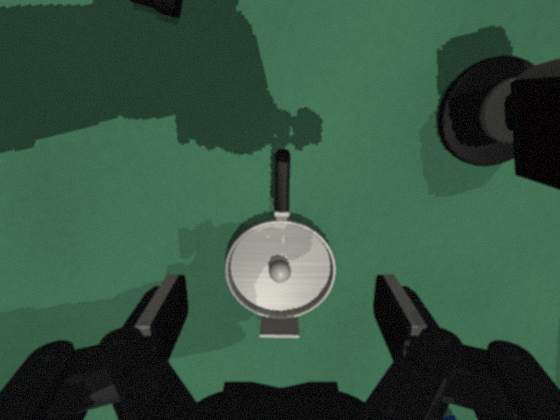

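The wrist view shows the sleeve upright from (283,150) to (283,212), the dish centred at (280,268), and the tag at (280,327) at the bottom. The scanner base is at the right. I'll measure the exact axis and the scanner pose next.

Run:
```python
from h import *
c=camera("wrist");f=c["frame"];mx=f.max(2)
m=(box(c,268,300,140,218)&(mx<50)).astype(np.uint8)
cs,_=cv2.findContours(m,cv2.RETR_EXTERNAL,cv2.CHAIN_APPROX_NONE);k=max(cs,key=cv2.contourArea)
r=cv2.minAreaRect(k);print("sleeve",r,cv2.boundingRect(k))
v,u=np.nonzero(m);e=lambda v0,v1:(u[(v>=v0)&(v<v1)].mean(),(v0+v1-1)/2)
a,b=ray(c,e(155,165),.040),ray(c,e(198,208),.040);print("axis",a,b,np.degrees(np.arctan2(*(a-b)[1::-1])))
x,y,w,h=cv2.boundingRect(k)
A=ray(c,(x+w/2,y),.036);Bq=ray(c,(x+w/2,y+h),.040);print("ends",A,Bq,(A+Bq)/2)
hsv=cv2.cvtColor(f,cv2.COLOR_RGB2HSV)
d=(box(c,215,345,214,314)&(hsv[...,1]<80)&(mx>70)).astype(np.uint8)
d=cv2.morphologyEx(d,cv2.MORPH_OPEN,np.ones((9,9)))
cs,_=cv2.findContours(d,cv2.RETR_EXTERNAL,cv2.CHAIN_APPROX_NONE);k=cv2.convexHull(max(cs,key=cv2.contourArea))
L=np.array([ray(c,q[0],.021)[:2] for q in k]);print("dish",cv2.minEnclosingCircle(L.astype(np.float32)), ray(c,cv2.fitEllipse(k)[0],.021))
# ball
print("ball pix ray",ray(c,(280,270),.0175))
# scanner head from side view depth
for n,B in(("side",(165,225,165,250)),("scene",(305,365,205,285))):
    c=camera(n);P=pts(c);m=box(c,*B)&(c["depth"]>0)&(P[...,2]>.1)&(P[...,2]<.15)&(P[...,0]<.765)&(P[...,0]>.72)
    q=P[m][:,:2];
    for _ in range(3):
        l=cv2.fitLine(q.astype(np.float32),cv2.DIST_HUBER,0,.01,.01).ravel();nrm=np.array([-l[1],l[0]]);q=q[abs((q-l[2:])@nrm)<.005]
    print(n,"front face dir",np.degrees(np.arctan2(l[1],l[0])),l[2:],len(q),"y range",np.percentile(q[:,1],[2,98]))
    m=box(c,*B)&(c["depth"]>0)&(P[...,2]>.09)&(P[...,2]<.165);q=P[m]
    for ax in(0,):
        sd=q[(q[:,0]>.76)&(q[:,0]<.795)];sd=sd[sd[:,1]>.03] if n=="side" else sd[sd[:,1]<-.02]
        l=cv2.fitLine(sd[:,:2].astype(np.float32),cv2.DIST_HUBER,0,.01,.01).ravel();print("  side face yaw",np.degrees(np.arctan2(l[1],l[0])),l[2:],len(sd))
```

```text
sleeve ((280.5, 177.5), (61.0, 17.0), 90.0) (272, 147, 18, 62)
axis [0.56451154 0.01582875 0.04      ] [ 0.55501124 -0.02508559  0.04      ] 76.92757997341141
ends [0.56671742 0.02656361 0.036     ] [ 0.55341986 -0.03157391  0.04      ] [ 0.56006864 -0.00250515  0.038     ]
dish ((0.5342584252357483, -0.10521440953016281), 0.06480270624160767) [ 0.53559937 -0.10266059  0.021     ]
ball pix ray [ 0.53449537 -0.10950648  0.0175    ]
side front face dir 88.31002 [0.7433866  0.01777534] 205 y range [-0.02026449  0.04867242]
  side face yaw 2.7408996 [0.7790345 0.0537669] 323
scene front face dir -23.116745 [ 0.7568968 -0.0320479] 65 y range [-0.0365633  -0.02677543]
  side face yaw 2.3851445 [ 0.7777294  -0.03352451] 233
```

```bash
python3 -m inch '[[[0,1,-8,0],[1,3,-26,0],[2,5,-50,0],[2,6,-76,0],[2,6,-102,0],[2,6,-122,0],[2,6,-133,0],[2,6,-136,0]]]' 0.55 20
python3 -m inch '[[[0,0,0,0],[0,0,0,0]]]'
python3 - <<'E'
from h import *
s=sense();print(s["time_s"],s["tool_pos"],s["width"])
c=camera("wrist");cv2.imwrite("pics/w2.png",c["frame"][:,:,::-1])
E
```

```text
time_s: 3.07
tool_pos: [0.5572, -0.0054, 0.0631]
orientation: [-0.001, 0.783, 0.622, -0.001]
contact_force: [-0.5, 0.2, 0.6]
width: 0.451
gripper_force: 0.0
time_s: 3.23
tool_pos: [0.56, -0.0051, 0.0663]
orientation: [0.0, 0.783, 0.622, 0.001]
contact_force: [0.6, 0.2, 0.4]
width: 0.448
gripper_force: 0.0
3.2333 [ 0.56003175 -0.00505947  0.0662825 ] 0.4479160379977859
```

View pics/w2.png

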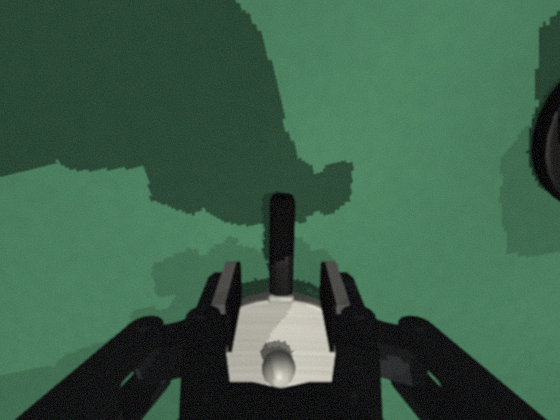

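The fingers at columns 230 and 330 straddle the sleeve at column 282 symmetrically. I'll descend and close gently.

```bash
python3 -m inch '[[[0,1,-6,0],[0,1,-16,0],[0,1,-28,0],[0,1,-38,0],[0,1,-45,0],[0,1,-48,0],[0,1,-48,0],[0,1,-48,0]]]' 0.72
python3 -m inch '[[[0,0,0,0],[0,0,0,0],[0,0,0,0],[0,0,0,0]]]' 0.80 20
python3 - <<'E'
from h import *
s=sense();print(s["time_s"],s["tool_pos"],s["width"],s["joint_positions"].round(3))
c=camera("wrist");m=(box(c,268,298,180,262)&(c["frame"].max(2)<50));v,u=np.nonzero(m);print(v.min(),v.max())
for r in range(v.min(),v.max(),12):print(r,u[v==r].min(),u[v==r].max())
cv2.imwrite("pics/w3.png",c["frame"][:,:,::-1])
E
```

```text
time_s: 3.95
tool_pos: [0.5593, -0.0038, 0.0172]
orientation: [-0.0, 0.783, 0.622, -0.0]
contact_force: [-0.2, -1.0, 0.4]
width: 0.278
gripper_force: 0.0
time_s: 4.28
tool_pos: [0.5597, -0.0038, 0.0177]
orientation: [0.0, 0.783, 0.622, 0.0]
contact_force: [-0.0, -0.5, 0.7]
width: 0.199
gripper_force: 0.0
4.2833 [ 0.55965639 -0.00377455  0.0176831 ] 0.19916520804835 [-0.007  0.415 -0.431  0.725  0.     1.792]
227 261
227 274 289
239 268 297
251 268 297
```

View pics/w3.png

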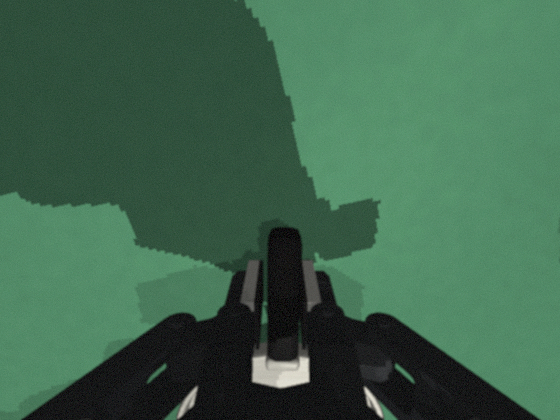

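The sleeve sits centred between the pads (columns 262 and 303). Now I'll close in steps.

```bash
python3 -m inch '[[[0,0,0,0],[0,0,0,0],[0,0,0,0]]]' 0.83 20
python3 -m inch '[[[0,0,0,0],[0,0,0,0],[0,0,0,0]]]' 0.86 20
python3 -m inch '[[[0,0,0,0],[0,0,0,0],[0,0,0,0],[0,0,0,0]]]' 1 40
python3 -m inch '[[[0,0,0,0],[0,0,0,0],[0,0,0,0],[0,0,0,0]]]' 1 100
cat >> h.py <<'E'
def check(name):
    s=sense();print(s["time_s"],s["tool_pos"].round(4),"tilt",s["orientation"].round(4),"w",round(s["width"],3),s["contact_force"].round(1),s["torque"].round(2),s["joint_positions"].round(2))
    for n in("side","scene"):
        c=camera(n);cv2.imwrite(f"pics/{name}_{n}.png",c["frame"][:,:,::-1])
E
python3 -c "
from h import *
check('g')"
```

```text
time_s: 4.58
tool_pos: [0.5595, -0.0037, 0.0174]
orientation: [0.0, 0.783, 0.622, 0.0]
contact_force: [-1.1, -0.3, 0.1]
width: 0.171
gripper_force: 0.2
time_s: 4.83
tool_pos: [0.5595, -0.0037, 0.0174]
orientation: [0.0, 0.783, 0.622, 0.0]
contact_force: [0.1, 1.2, 1.6]
width: 0.165
gripper_force: 23.5
time_s: 5.17
tool_pos: [0.5594, -0.0037, 0.0174]
orientation: [0.0, 0.783, 0.622, 0.0]
contact_force: [-0.1, 0.5, 2.0]
width: 0.155
gripper_force: 43.3
time_s: 5.5
tool_pos: [0.5595, -0.0037, 0.0174]
orientation: [0.0, 0.783, 0.622, 0.0]
contact_force: [0.1, 1.7, 4.0]
width: 0.14
gripper_force: 97.5
5.5 [ 0.5595 -0.0037  0.0174] tilt [0.000e+00 7.829e-01 6.221e-01 2.000e-04] w 0.14 [0.1 1.7 4. ] [ 0.13  0.05 -0.06] [-0.01  0.41 -0.43  0.72  0.    1.79]
```

```bash
python3 -m inch '[[[0,0,1,0],[0,0,3,0],[0,0,7,0],[0,0,12,0],[0,0,18,0],[0,0,25,0],[0,0,32,0],[0,0,39,0]]]'
python3 -m inch '[[[0,0,7,0],[0,0,14,0],[0,0,21,0],[0,0,28,0],[0,0,35,0],[0,0,41,0],[0,0,46,0],[0,0,50,0]]]'
python3 -m inch '[[[0,0,2,0],[0,0,3,0],[0,0,3,0],[0,0,3,0],[0,0,3,0],[0,0,3,0],[0,0,3,0],[0,0,3,0]]]'
python3 - <<'E'
from h import *
check('l')
c=camera("side");P=pts(c);hsv=cv2.cvtColor(c["frame"],cv2.COLOR_RGB2HSV)
m=(hsv[...,1]<60)&(c["frame"].max(2)>90)&(P[...,2]>.08)&(P[...,2]<.2)&(P[...,0]>.44)&(P[...,0]<.64)&(P[...,1]>-.2)&(P[...,1]<-.03)
v,u=np.nonzero(m);print(u.min(),u.max(),v.min(),v.max())
cv2.imwrite("pics/l1.png",cv2.resize(c["frame"][120:240,230:370],None,fx=5,fy=5,interpolation=2)[:,:,::-1])
E
```

```text
time_s: 6.27
tool_pos: [0.5595, -0.0038, 0.0573]
orientation: [0.0, 0.783, 0.622, 0.0]
contact_force: [-0.4, -0.3, -1.8]
width: 0.145
gripper_force: 97.5
time_s: 6.93
tool_pos: [0.5595, -0.0038, 0.107]
orientation: [0.0, 0.783, 0.622, 0.0]
contact_force: [0.2, -0.1, -2.0]
width: 0.141
gripper_force: 97.5
time_s: 7.6
tool_pos: [0.5592, -0.0038, 0.1091]
orientation: [-0.0, 0.783, 0.622, -0.0]
contact_force: [0.6, 0.0, -1.7]
width: 0.139
gripper_force: 97.5
7.6 [ 0.5592 -0.0038  0.1091] tilt [-1.000e-04  7.830e-01  6.221e-01 -1.000e-04] w 0.139 [ 0.6  0.  -1.7] [ 0.23 -0.05  0.  ] [-0.01  0.32 -0.33  0.92  0.    1.79]
286 319 165 206
```

View pics/l1.png

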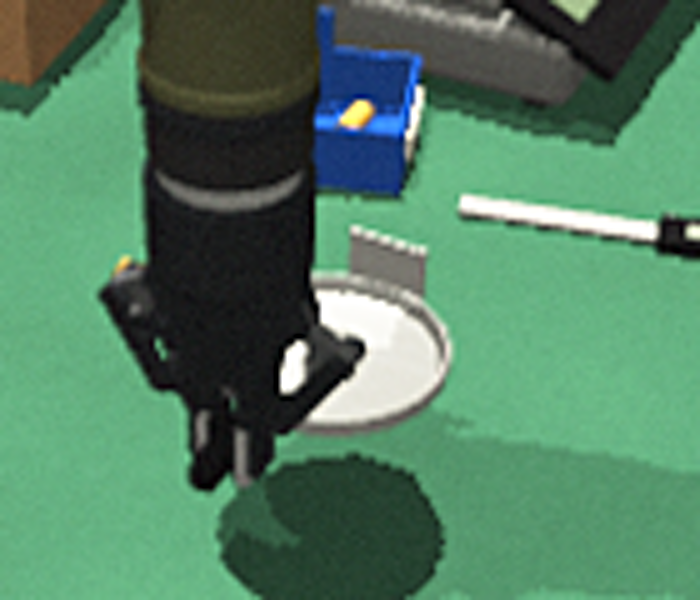

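The dish is up, it looks level, and the tag stands at the far rim near (388,265). I'll check level and ball in the scene view, and work out the turn about the dish axis.

```bash
cat >> h.py <<'E'
def dish(C,zc=.092,n="scene"):
    c=camera(n);P=pts(c);hsv=cv2.cvtColor(c["frame"],cv2.COLOR_RGB2HSV)
    d=np.hypot(P[...,0]-C[0],P[...,1]-C[1])
    m=(hsv[...,1]<70)&(c["frame"].max(2)>60)&(c["depth"]>0)&(d<.085)&(P[...,2]>zc-.01)&(P[...,2]<zc+.06)
    q=P[m];
    w=P[m&(d<.05)&(d>.022)]   # bowl: z = z0+ax+by+(r^2)/(2*.22)
    w0=w-[*C,0];r=w0[:,2]-(.22-np.sqrt(.22**2-w0[:,0]**2-w0[:,1]**2))
    A=np.c_[w0[:,:2],np.ones(len(w0))];k=np.ones(len(w0),bool)
    for _ in range(4):
        s=np.linalg.lstsq(A[k],r[k],rcond=None)[0];k=abs(r-A@s)<.004
    print(n,"bowl n",k.sum(),"slopes deg",np.degrees(s[:2]).round(2),"z0",s[2].round(4))
    b=P[m&(d<.03)];b=b[b[:,2]>zc+.02];print(" ball top pts",len(b),b.mean(0).round(4) if len(b) else "")
    t=q[q[:,2]>zc+.028];t=t[np.hypot(*(t[:,:2]-C).T)>.055];print(" tag",len(t),t.mean(0).round(4) if len(t) else "")
    return c,m
E
python3 - <<'E'
from h import *
c,m=dish((.535,-.107))
v,u=np.nonzero(m);print(u.min(),u.max(),v.min(),v.max())
th0=np.radians(-103.1);C0=np.array([.5592,-.0038])+.106*np.array([np.cos(th0),np.sin(th0)]);C1=np.array([.601,.007])
N=48;t=np.arange(N+1)/N;s=10*t**3-15*t**4+6*t**5
th=th0+s*np.radians(104.);T=C0+s[:,None]*(C1-C0)-.106*np.c_[np.cos(th),np.sin(th)]
print(C0,T[-1])
for k in range(0,N,8):print([[*( (T[j]-T[k])*1000).round().astype(int).tolist(),0,round(np.degrees(th[j]-th[k]),1)] for j in range(k+1,k+9)])
E
```

```text
scene bowl n 461 slopes deg [-0.18  0.54] z0 0.0965
 ball top pts 40 [ 0.5384 -0.1119  0.1178]
 tag 83 [ 0.5369 -0.1179  0.1311]
218 265 208 243
[ 0.53517496 -0.10704145] [0.49501308 0.00533502]
[[0, 0, 0, np.float64(0.0)], [0, 0, 0, np.float64(0.1)], [0, 0, 0, np.float64(0.2)], [-1, 1, 0, np.float64(0.5)], [-1, 1, 0, np.float64(1.0)], [-2, 2, 0, np.float64(1.7)], [-3, 4, 0, np.float64(2.6)], [-4, 5, 0, np.float64(3.7)]]
[[-2, 2, 0, np.float64(1.4)], [-4, 4, 0, np.float64(3.0)], [-6, 6, 0, np.float64(4.9)], [-9, 9, 0, np.float64(7.1)], [-11, 12, 0, np.float64(9.5)], [-15, 15, 0, np.float64(12.1)], [-18, 17, 0, np.float64(15.0)], [-22, 20, 0, np.float64(18.1)]]
[[-4, 3, 0, np.float64(3.3)], [-8, 5, 0, np.float64(6.8)], [-12, 7, 0, np.float64(10.4)], [-16, 8, 0, np.float64(14.2)], [-20, 10, 0, np.float64(18.1)], [-24, 10, 0, np.float64(22.1)], [-28, 11, 0, np.float64(26.1)], [-31, 11, 0, np.float64(30.2)]]
[[-3, 0, 0, np.float64(4.1)], [-6, -1, 0, np.float64(8.1)], [-8, -3, 0, np.float64(12.1)], [-10, -4, 0, np.float64(16.0)], [-11, -6, 0, np.float64(19.7)], [-12, -8, 0, np.float64(23.4)], [-13, -10, 0, np.float64(26.9)], [-13, -12, 0, np.float64(30.2)]]
[[0, -2, 0, np.float64(3.1)], [0, -4, 0, np.float64(6.0)], [1, -6, 0, np.float64(8.7)], [2, -8, 0, np.float64(11.1)], [2, -9, 0, np.float64(13.2)], [3, -11, 0, np.float64(15.1)], [4, -12, 0, np.float64(16.8)], [5, -13, 0, np.float64(18.1)]]
[[1, -1, 0, np.float64(1.1)], [1, -2, 0, np.float64(2.0)], [2, -2, 0, np.float64(2.7)], [2, -2, 0, np.float64(3.2)], [2, -3, 0, np.float64(3.5)], [2, -3, 0, np.float64(3.6)], [2, -3, 0, np.float64(3.7)], [2, -3, 0, np.float64(3.7)]]
```

The dish is level to about 0.5° and the ball is centred. Next is the turn, about the dish axis while drifting to the target.

```bash
python3 -m inch '[[[0,0,0,0.1],[0,0,0,0.2],[-0.5,0.5,0,0.5],[-1,1,0,1],[-2,2,0,1.7],[-3,3.5,0,2.6],[-4,5,0,3.7]]]'
python3 -m inch '[[[-2,2,0,1.4],[-4,4,0,3],[-6,6,0,4.9],[-8.5,9,0,7.1],[-11.5,12,0,9.5],[-15,15,0,12.1],[-18,17.5,0,15],[-22,20,0,18.1]]]'
python3 -m inch '[[[-4,3,0,3.3],[-8,5,0,6.8],[-12,7,0,10.4],[-16,8.5,0,14.2],[-20,9.5,0,18.1],[-24,10.5,0,22.1],[-28,11,0,26.1],[-31,11,0,30.2]]]'
python3 -m inch '[[[-3,0,0,4.1],[-6,-1,0,8.1],[-8,-2.5,0,12.1],[-10,-4,0,16],[-11,-6,0,19.7],[-12,-8,0,23.4],[-13,-10,0,26.9],[-13,-12,0,30.2]]]'
python3 -m inch '[[[0,-2,0,3.1],[0,-4,0,6],[1,-6,0,8.7],[2,-7.5,0,11.1],[2.5,-9,0,13.2],[3,-11,0,15.1],[4,-12,0,16.8],[5,-13,0,18.1]]]'
python3 -m inch '[[[0.5,-1,0,1.1],[1,-1.5,0,2],[1.5,-2,0,2.7],[2,-2.5,0,3.2],[2,-3,0,3.5],[2,-3,0,3.6],[2,-3,0,3.7],[2,-3,0,3.7]]]'
python3 - <<'E'
from h import *
check('t')
dish((.601,.007));dish((.601,.007),n="side")
c=camera("wrist");cv2.imwrite("pics/w4.png",c["frame"][:,:,::-1])
E
```

```text
time_s: 8.38
tool_pos: [0.5552, 0.0014, 0.1093]
orientation: [-0.0, 0.762, 0.648, 0.0]
contact_force: [-1.2, -0.1, -1.9]
width: 0.149
gripper_force: 97.5
time_s: 9.05
tool_pos: [0.5331, 0.0216, 0.1093]
orientation: [0.0, 0.65, 0.76, 0.0]
contact_force: [0.4, -0.1, -1.6]
width: 0.143
gripper_force: 97.6
time_s: 9.72
tool_pos: [0.5016, 0.0325, 0.1093]
orientation: [-0.0, 0.429, 0.903, -0.0]
contact_force: [-0.2, 0.5, -1.1]
width: 0.146
gripper_force: 97.6
time_s: 10.38
tool_pos: [0.4887, 0.0202, 0.1093]
orientation: [-0.0, 0.179, 0.984, -0.0]
contact_force: [-0.1, 0.2, -1.7]
width: 0.146
gripper_force: 97.5
time_s: 11.05
tool_pos: [0.494, 0.0072, 0.1092]
orientation: [-0.0, 0.023, 1.0, -0.0]
contact_force: [-0.2, -0.3, -1.7]
width: 0.146
gripper_force: 97.6
time_s: 11.72
tool_pos: [0.4963, 0.0043, 0.1093]
orientation: [-0.0, -0.008, 1.0, 0.0]
contact_force: [-0.6, -0.2, -1.7]
width: 0.144
gripper_force: 97.6
11.7167 [0.4963 0.0043 0.1093] tilt [-1.0e-04 -8.2e-03  1.0e+00  0.0e+00] w 0.144 [-0.6 -0.2 -1.7] [-0.04  0.21  0.01] [ 0.01  0.21 -0.48  0.88  0.   -0.01]
scene bowl n 447 slopes deg [-0.67  0.39] z0 0.0964
 ball top pts 40 [0.6069 0.     0.117 ]
 tag 73 [0.615  0.0017 0.132 ]
side bowl n 654 slopes deg [-0.68  0.65] z0 0.0951
 ball top pts 49 [0.6026 0.0099 0.1164]
 tag 94 [0.6213 0.0095 0.1304]
```

View pics/w4.png

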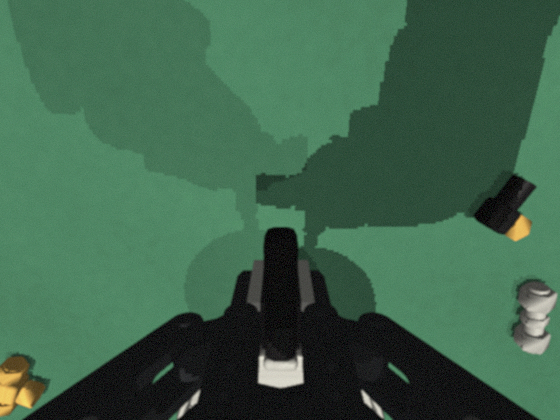

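The wrist view shows the sleeve held straight between the pads. The scanner is out of view, so I'll look at tag versus window in the fixed cameras.

Run:
```python
from h import *
a=camera("side");b=camera("scene")
A=cv2.resize(a["frame"][130:230,165:265],None,fx=4,fy=4,interpolation=2);A=np.clip(A*1.0,0,255)
Bq=cv2.resize(b["frame"][170:270,270:370],None,fx=4,fy=4,interpolation=2)
cv2.imwrite("pics/cmp.png",np.hstack([np.clip(255*(A/255.)**.5,0,255).astype(np.uint8),np.clip(255*(Bq/255.)**.5,0,255).astype(np.uint8)])[:,:,::-1])
```

```text
(no output)
```

View pics/cmp.png

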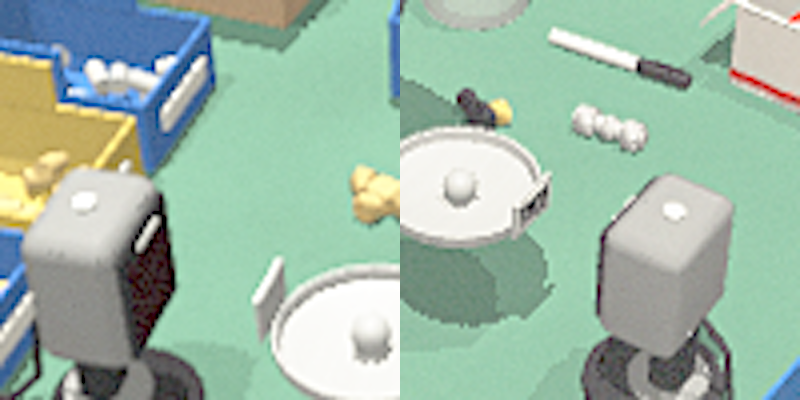

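Both crops look right. On the left, the tag at (270,300) faces the window at (150,270); on the right, the ball at (460,187) is centred. I'll refine the scanner's yaw from its faces and compare it with the tag.

Run:
```python
from h import *
def fit(q,name,normal_x):
    i=0 if normal_x else 1
    A=np.c_[q[:,1-i],np.ones(len(q))];k=abs(q[:,i]-np.median(q[:,i]))<.006
    for _ in range(6):
        s=np.linalg.lstsq(A[k],q[k,i],rcond=None)[0];k=abs(q[:,i]-A@s)<.0025
    yaw=np.degrees(np.arctan(s[0]));yaw=-yaw if normal_x else yaw
    print(name,"yaw",yaw.round(2),"at",(A[k].mean(0)@s).round(4),"other mean",q[k,1-i].mean().round(4),"n",k.sum(),"/",len(q))
acc={}
for n in("side","scene"):
    qs=[];ts=[]
    for _ in range(4):
        c=camera(n);P=pts(c);ok=c["depth"]>0
        qs.append(P[ok&(P[...,2]>.09)&(P[...,2]<.16)&(P[...,0]>.72)&(P[...,0]<.83)&(abs(P[...,1]-.01)<.07)])
        ts.append(P[ok&(P[...,2]>.118)&(P[...,2]<.137)&(P[...,0]>.65)&(P[...,0]<.69)&(abs(P[...,1])<.04)])
    q=np.vstack(qs);t=np.vstack(ts)
    if n=="side":
        fit(q[(q[:,0]<.757)&(q[:,1]<.045)],"front",True);fit(q[(q[:,1]>.035)&(q[:,0]>.752)&(q[:,0]<.8)],"left",False)
    else:
        fit(q[(q[:,0]>.795)&(q[:,1]>-.025)],"back",True);fit(q[(q[:,1]<-.015)&(q[:,0]>.755)&(q[:,0]<.8)],"right",False)
    print(n,"tag",t.min(0).round(4),t.max(0).round(4));fit(t,"tag",True)
    # base disc
    c=camera(n);P=pts(c);hs=c["frame"].max(2);m=(hs<60)&(P[...,2]>.005)&(P[...,2]<.025)&(np.hypot(P[...,0]-.777,P[...,1]-.01)<.065)
    b=P[m];print(" base",b.min(0).round(3),b.max(0).round(3),len(b))
```

```text
front yaw 2.22 at 0.7425 other mean 0.0138 n 1149 / 1230
left yaw 3.08 at 0.0534 other mean 0.7752 n 1491 / 1587
side tag [ 0.6639 -0.0169  0.1181] [0.6704 0.0308 0.137 ]
tag yaw 0.35 at 0.6658 other mean 0.0088 n 218 / 245
 base [ 0.724 -0.038  0.005] [0.841 0.065 0.025] 554
back yaw 2.63 at 0.8101 other mean 0.0072 n 806 / 838
right yaw 0.87 at -0.0331 other mean 0.7786 n 884 / 1053
scene tag [ 0.6539 -0.0354  0.1181] [0.6732 0.0283 0.137 ]
tag yaw 0.94 at 0.6699 other mean 0.0027 n 183 / 211
 base [ 0.728 -0.044  0.005] [0.841 0.059 0.025] 407
```

```bash
python3 -m inch '[[[0,-0.3,0,0.1],[0,-1,0.2,0.3],[0,-2,0.4,0.5],[0,-3,0.6,0.8],[0,-4,0.8,1],[0,-5,1,1.2],[0,-5.4,1,1.3],[0,-5.5,1,1.3]]]'
for i in 1 2 3; do python3 -m inch '[[[0,0,0,0],[0,0,0,0],[0,0,0,0],[0,0,0,0],[0,0,0,0],[0,0,0,0],[0,0,0,0],[0,0,0,0]]]' >/dev/null; done
python3 - <<'E'
from h import *
check('f')
for i in range(2):
    dish((.602,.003));dish((.602,.003),n="side")
E
```

```text
time_s: 13.23
tool_pos: [0.4964, -0.0014, 0.1103]
orientation: [0.0, -0.019, 1.0, -0.0]
contact_force: [-0.3, -0.7, -2.4]
width: 0.142
gripper_force: 97.5
15.2333 [ 0.4963 -0.0013  0.1103] tilt [ 0.     -0.0195  0.9998 -0.    ] w 0.141 [ 0.1 -0.1 -2.3] [-0.01  0.23  0.  ] [-0.    0.21 -0.48  0.89 -0.   -0.04]
scene bowl n 437 slopes deg [-0.54  0.35] z0 0.0974
 ball top pts 42 [ 0.6079 -0.0038  0.1179]
 tag 79 [ 0.6036 -0.0014  0.1318]
side bowl n 671 slopes deg [-0.56  0.13] z0 0.0962
 ball top pts 56 [0.6025 0.0064 0.1166]
 tag 97 [0.6199 0.0056 0.1313]
scene bowl n 446 slopes deg [-0.63  0.3 ] z0 0.0977
 ball top pts 41 [ 0.6077 -0.0039  0.1182]
 tag 78 [ 0.5994 -0.0012  0.1321]
side bowl n 675 slopes deg [-0.5   0.12] z0 0.0961
 ball top pts 53 [0.6024 0.0071 0.1173]
 tag 97 [0.6213 0.006  0.1315]
```

The dish is level to about 0.6°, the ball is still at the centre, and the tag is about 7.4 cm from the glass.

```bash
python3 -c "
from station import close_job
print(close_job())"
```

```text
the job is handed in; nothing more can be done
None
```

The job is handed in at about 15 s on the robot's clock: the dish is held level and still with the ball at its centre, and by my measurements its tag is square to the middle of the scanner window, about 7.4 cm from the glass.

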